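Make room in the stock bin and pack the last carton

TASK

First take the steel door pull off the row of stock in the grey bin and lay it flat, base down, on the bench outside the bin. Then push the three items in the bin apart, towards the two ends of the bin, so that the gap between them becomes wide enough, and lower the tall carton from the bench into that gap, upright and right down on the bin's floor, without dropping it. The three items must stay standing in the bin, and the other things on the bench stay where they are.

Things in the scene. Friction and masses are not known exactly. Their poses are not given: they have to be found in the camera images.
- bin: The grey sheet-metal stock bin, an open box fixed to the bench: outside 84 mm (its x) by 236 mm (its y) and 50 mm high; inside 76 x 228 mm, walls 4 mm, floor 4 mm thick. The row of stock runs along its y; its long side with the paper label looks to -x, towards the robot. Origin: centre of the underside.
- short_carton: A plain cardboard carton standing in the bin: 64 mm (x, across the bin) by 56 mm (y, along the row), 70 mm high, so it stands 24 mm above the bin's rim. Origin: centre of the underside, z up.
- filter: A dark metal canister filter standing in the bin: upright cylinder, 56 mm across, 70 mm high. Origin: centre of the underside, z up.
- jar: An amber glass jar with a steel lid standing in the bin: upright cylinder, 56 mm across, 70 mm high. The three stand in a row in any order, loosely: two near the -y end, one near the +y end, small gaps at both ends and a gap of 34 to 41 mm between the second and third, too narrow for the tall carton. Origin: centre of the underside, z up.
- handle: A bare steel door pull lying on top of the row, over the wide gap: flat base plate 26 mm (x) by 170 mm (y), 5 mm thick; above it, on two posts 38 mm either side of the middle, a grip bar 14 mm (x) by 100 mm (y), from 19 to 31 mm above the underside. Origin: centre of the underside of the base plate; mass about 0.2 kg.
- tall_carton: The tall plain cardboard carton standing upright on the bench beside the bin, to be packed: 64 mm (x) by 46 mm (y), 120 mm high, about 0.3 kg. It goes into the bin upright with its x across the bin (either way round). Origin: centre of the underside, z up.
- flat_carton: A plain cardboard carton, 80 x 75 mm and 55 mm high: stock that stays on the bench. Origin: centre of the underside.
- bezel: A bare steel lamp ring lying flat, 100 mm across, 14 mm high. Origin: centre of the underside.
- oil_can: A white can with a paper label, 66 mm across, 110 mm high. Origin: centre of the underside.
- lamp_lens: A dark red lamp lens lying flat, 110 mm across, 36 mm high. Origin: centre of the underside.
- spanner: A steel spanner, 180 mm long, lying flat. Its origin lies in its underside.
- hinge_bracket: A dark steel angle bracket, base 60 x 40 mm, upright leg 50 mm high. Origin: centre of the underside.
Things that resemble listed ones, but are neither listed nor needed, are in the scene too. Of the things that look like the handle, the middle-sized one is meant.

How it is judged:
By the outcome, as a careful person would: the job done as asked, in the order asked, and still so for the second after the job is handed in, with the robot touching nothing.
It also fails if it takes over 64 s, if anything falls off the work surface, if the arm or the gripper's body presses on something with over 40 N, if the wrist force passes 120 N, or if a joint passes its speed limit or range.

ROBOT

A 6-joint arm with a two-finger parallel gripper is mounted at the origin on the work surface. World frame = base frame: x ahead of the robot, y to its left, z up, the work surface at z = 0. Lengths are in m, angles in rad, forces in N, time in s.
With the tool pointing down it reaches from about 0.35 to 0.875 m from the base axis. Payload 4.2 kg.
Tool frame: the origin (TCP) lies midway between the tips of the shut fingers; the grasp point (between the pads) lies 19 mm behind it; z points along the fingers, y is the line along which they close (so a half turn about z gives the same grasp; the last joint's range is limited). The gripper opens to 85 mm and grips with 20 to 120 N. Pads are 22 mm wide; open, the fingers measure 114 mm over their backs; the gripper's body (76 mm by 85 mm) begins 54 mm behind the grasp point. The pads swing forward as they close: fully open they stand 13 mm farther back than shut.
Start: joints at [-1.065, 0.385, 0.008, 0, -1.194, -0.259], TCP at [0.153, -0.606, 0.231] pointing down, gripper open.
Joint ranges: [-3.14, 3.14], [-1.21, 2.06], [-1.07, 1.41], [-3.16, 2.05], [-2.99, -0.16], [-3.1, 3.1]. Speed limits (rad/s): [2.79, 2.79, 3.14, 3.14, 3.14, 3.14].

INTERFACE

Orientations are given as a unit quaternion [w, x, y, z].
In Python, from rig import sensors, read_camera, job, recognise gives the robot as it stands.
- The arm moves only by the tool move_arm, never from a script. Its argument "targets" is a list of rows, each a list of 3 entries, a list of its own where there are three numbers: the opening, from -1 (shut) to 1 (fully open), then the shift along the tool's x, y, z in m, then the turn, a rotation vector about the tool's x, y, z in degrees. A call has 1 to 12 rows; each row shifts and turns the commanded pose from where the row before left it, along the tool's axes as they then stand; what a row does not reach is not made up. A row lasts 1/12 s, in which the tool goes at most 41.7 mm and 7.16 degrees, less where a joint would pass 70% of its speed; a pose out of reach is approached as far as the arm can. A call is refused whole if a number of a shift passes 0.0417 or a number of a turn 7.16, either way. A call with a gripper value outside its range is refused whole. The fingers move at their own pace and stop on an object; "squeeze" is the grip in N (left out, the last holds). Time passes only in rows, so rows that do not move let the fingers close. It gives the time, the measured TCP pose, the force, the opening and the grip force at its end, in the units of the state.
- sensors.read_state(): the state, without advancing time (a new reading comes with each control period).
- read_camera(name): name is "scene" or "top" or "wrist"; returns a dict with "image" (480x640x3 uint8, red, green, blue), "z_map" (480x640 float32, m along the optical axis (not along the pixel's ray), 0 where there is no reading), "camera_matrix" (3x3 intrinsics, pixels), "dist_coeffs" ([k1, k2, p1, p2, k3] as OpenCV has them; the pictures are not rectified), "R" (3x3) and "t" (3): a world point X has camera coordinates R X + t; the wrist camera has in their place "mount" (4x4, takes a point from camera to tool coordinates, whose origin is the TCP and whose axes are the flange's). Camera axes: x right, y down, z forward; pixel columns grow to the right and rows downward; lengths in m; the calibration is good to about 2 mm. A picture is of the moment at which its call begins: read the wrist's pose just before it.
- job.sign_off(): hands the job in; it is judged then, once.
Trained networks look in a picture, given as the dict that the camera call returned (one of the last four; its "shot" number tells which), for a name from the list of things; names that differ only in an ending like _2 or _b are one class to them, and where a whole thing is asked for, a point or a joint stands for the part that bears it (a point fixed in the world has none). Each returns a list of dicts, best first, with "p" (0 to 1); they miss things now and then, are a little off and sometimes report something else, mostly with a low value. They report only what shows in the picture. A call takes as long as a camera call. They do not tell look-alikes from the thing itself.
- recognise(picture, label): "centre" ([column, row] in pixels, amid what is visible of it).
The state is a dict: "clock": time; "joint_positions": joint angles; "joint_velocities": joint speeds; "joint_efforts": joint torques, N m; "ee_pos": TCP position; "tool_rot": TCP orientation; "wrist_force": force on the tool from outside, world axes, zero at the start; "moment": the same for the moment, N m; "finger_gap": finger opening in m; "finger_force": force on a finger pad.
Only numpy, scipy, OpenCV 4.12 (cv2) and the standard library are available. Lean on these libraries where they do the work, as an engineer would, in place of code of your own. Each camera call takes 0.05 s, during which the arm holds its last target. There are 200 camera calls.

## Working session

There is one attempt and no reset: what is moved stays moved. The work goes in short steps, Python scripts to look and compute and a tool call to move; the robot and the scene stay as the last step left them, time stands still between calls to the robot, and variables do not carry over. Pictures are saved under pics/ and viewed, at most 10 in all, crops included, and the job is handed in when it is done.

Besides the shell and the picture viewer there is one more tool, called after "Request:" in YAML: its name, and indented under it one key for each argument. move_arm: Moves the arm, as the interface text tells. Its arguments: {"type":"object","properties":{"targets":{"type":"array","items":{"type":"array"}},"squeeze":{"type":"number"}},"required":["targets"]}

```bash
ls; mkdir -p pics
cat > h.py <<'E'
import numpy as np, cv2
from rig import sensors, read_camera, job, recognise
from scipy.spatial.transform import Rotation as Ro
def save(n,im): cv2.imwrite(f'pics/{n}.png',cv2.cvtColor(np.ascontiguousarray(im),cv2.COLOR_RGB2BGR))
def pose():
    s=sensors.read_state(); q=np.array(s['tool_rot']); 
    return np.array(s['ee_pos']),Ro.from_quat([q[1],q[2],q[3],q[0]]).as_matrix()
def cam(name):
    p,R=pose(); c=read_camera(name)
    if name=='wrist':
        M=np.array(c['mount']); c['Rw']=R@M[:3,:3]; c['tw']=R@M[:3,3]+p
    else:
        c['Rw']=np.array(c['R']).T; c['tw']=-c['Rw']@np.array(c['t'])
    return c
def rays(c,px):
    px=np.array(px,float).reshape(-1,1,2)
    u=cv2.undistortPoints(px,np.array(c['camera_matrix']),np.array(c['dist_coeffs'])).reshape(-1,2)
    return np.c_[u,np.ones(len(u))]
def world(c,px,z=None):  # depth based
    px=np.array(px,float).reshape(-1,2); d=rays(c,px)
    if z is None:
        zz=np.array([c['z_map'][int(round(v)),int(round(u))] for u,v in px]); return (d*zz[:,None])@c['Rw'].T+c['tw']
    w=d@c['Rw'].T; s=(z-c['tw'][2])/w[:,2]; return c['tw']+w*s[:,None]
def cloud(c,r0=0,r1=480,c0=0,c1=640):
    v,u=np.mgrid[r0:r1,c0:c1]; px=np.c_[u.ravel(),v.ravel()]; P=world(c,px); ok=c['z_map'][px[:,1],px[:,0]]>0
    return P[ok],px[ok]
E
python3 - <<'E'
from h import *
names="bin short_carton filter jar handle tall_carton flat_carton bezel oil_can lamp_lens spanner hinge_bracket".split()
for n in('top','scene'):
    c=cam(n); save(n+'0',c['image']); print(n,c['tw'].round(3))
    for k in names:
        for r in recognise(c,k)[:4]:
            if r['p']>.2: print(k,round(r['p'],2),np.round(r['centre']),world(c,r['centre']).round(3)[0])
print(sensors.read_state())
E
```

```text
pics
top [ 0.362 -0.091  1.078]
bin 0.58 [248. 236.] [0.594 0.086 0.004]
bin 0.38 [251. 219.] [0.608 0.064 0.103]
short_carton 0.95 [294. 217.] [ 0.616 -0.023  0.076]
filter 0.72 [226. 239.] [0.573 0.12  0.075]
jar 0.64 [272. 229.] [0.591 0.023 0.079]
jar 0.59 [224. 239.] [0.574 0.124 0.078]
jar 0.24 [430. 277.] [ 0.479 -0.288  0.12 ]
handle 0.95 [250. 222.] [0.608 0.07  0.079]
handle 0.88 [359. 284.] [ 0.477 -0.157  0.024]
handle 0.83 [262. 332.] [0.381 0.049 0.045]
handle 0.51 [507. 316.] [ 0.404 -0.471  0.006]
tall_carton 0.57 [429. 277.] [ 0.479 -0.286  0.12 ]
flat_carton 0.97 [440. 217.] [ 0.614 -0.331  0.054]
bezel 0.59 [355. 182.] [ 0.708 -0.157  0.018]
oil_can 0.95 [242. 158.] [0.736 0.081 0.112]
oil_can 0.59 [248. 234.] [0.598 0.085 0.005]
lamp_lens 0.65 [150. 200.] [0.676 0.301 0.032]
spanner 0.81 [506. 318.] [ 0.399 -0.467  0.009]
spanner 0.66 [431. 276.] [ 0.479 -0.291  0.119]
hinge_bracket 0.95 [370. 351.] [ 0.337 -0.176  0.005]
scene [ 1.294 -0.253  0.976]
bin 0.86 [368. 251.] [0.655 0.046 0.046]
short_carton 0.71 [337. 243.] [ 0.631 -0.032  0.075]
filter 0.58 [390. 232
[... 518 characters left out ...]
sitions': array([-1.06536728e+00,  3.84717758e-01,  7.92308877e-03,  1.46494109e-05,
       -1.19399569e+00, -2.58613910e-01]), 'joint_velocities': array([ 0.00053274,  0.00060442, -0.00203783, -0.00058266,  0.00050168,
       -0.00115563]), 'joint_efforts': array([-2.23732684e-03, -3.92096758e+01,  1.88614833e+01,  4.19046834e+00,
       -3.97686244e-04, -5.60104709e-06]), 'ee_pos': array([ 0.15272898, -0.60604547,  0.23131258]), 'tool_rot': array([-5.20722647e-06, -1.23097242e-01,  9.92394613e-01, -5.30853982e-06]), 'wrist_force': array([-0.51995958, -0.07113837, -0.06672239]), 'moment': array([-0.02118897, -0.02802449, -0.04617559]), 'finger_force': 0.0, 'finger_gap': 0.08536245490141842}
```

View pics/top0.png

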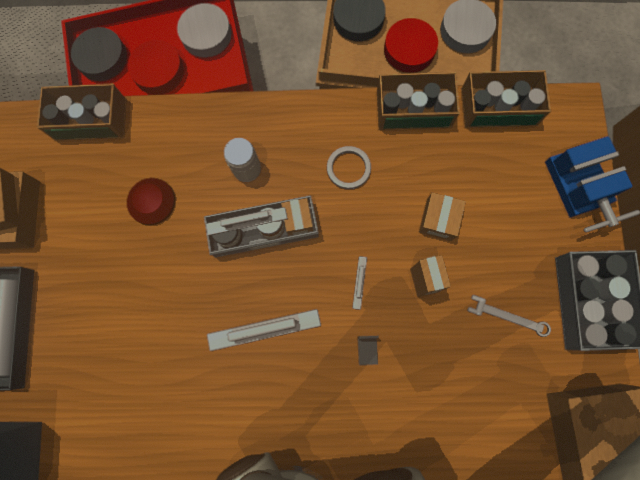

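View pics/scene0.png

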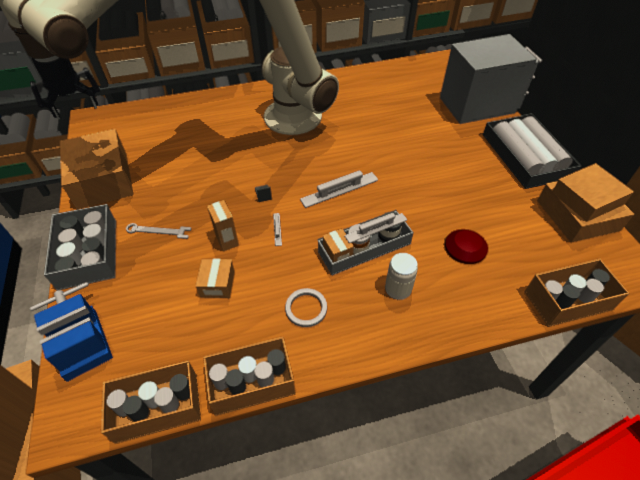

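Top view: three handle look-alikes. The small one is at (360,283), the large one at (264,331), and the one lying on the bin's row at (250,219). The one on the row should be the middle-sized one. Next I'll measure lengths from depth and make the close crop.

```bash
cat >> h.py <<'E'
def to(pos,yaw=None,n=None):
    """tool-frame shift & turn to reach world pos with tool pointing down, tool y at world angle yaw (deg, mod 180)"""
    p,R=pose(); d=R.T@(np.array(pos)-p); 
    cur=np.degrees(np.arctan2(R[1,1],R[0,1])); out=dict(pos=p.round(4),toolyaw=round(cur,2),shift=d.round(4))
    if yaw is not None: t=(yaw-cur+90)%180-90; out['turn_z']=round(-t,2)
    return out
def rect(P):
    (c,s,a)=cv2.minAreaRect(P[:,:2].astype(np.float32)*1000); return np.round(c,1),np.round(s,1),round(a,1)
E
python3 - <<'E'
from h import *
c=cam('top')
cr=c['image'][190:350,195:375]; save('crop1',cv2.resize(cr,None,fx=4.2,fy=3.7,interpolation=cv2.INTER_CUBIC)[:600])
for n,(r0,r1,c0,c1,zl,zh) in dict(handle=(190,262,198,330,.083,.15),big=(300,360,200,330,.003,.1),small=(250,315,345,375,.003,.1),tall=(245,305,405,455,.1,.14),bin=(190,262,198,330,.035,.2),flat=(180,245,415,475,.04,.14),).items():
    P,px=cloud(c,r0,r1,c0,c1); m=(P[:,2]>zl)&(P[:,2]<zh); print(n,m.sum(),rect(P[m]),np.percentile(P[m][:,2],[5,50,95]).round(3))
w=cam('wrist'); print(w['mount']); print(to([.55,.05,.4],107))
E
```

```text
handle 408 (array([609.4,  78.7]), array([ 22.1, 160.4]), 11.4) [0.084 0.105 0.108]
big 2797 (array([387.5,  51.3]), array([282.3, 126.1]), 88.8) [0.003 0.008 0.047]
small 578 (array([ 485.6, -158.8]), array([ 63.7, 140.4]), 88.2) [0.003 0.005 0.023]
tall 859 (array([ 485.2, -297.7]), array([64.4, 48.1]), 11.2) [0.11  0.121 0.124]
bin 3467 (array([608.4,  52.2]), array([ 89. , 234.3]), 9.8) [0.042 0.075 0.105]
flat 1395 (array([ 620.2, -340.5]), array([76.2, 82.1]), 72.8) [0.051 0.056 0.059]
[[-1.19742226e-03 -9.50747182e-01 -3.09965098e-01  8.04506966e-02]
 [ 9.99999265e-01 -1.19763681e-03 -1.89607024e-04 -7.29235139e-04]
 [-1.90957269e-04 -3.09965098e-01  9.50747917e-01 -1.41092631e-01]
 [ 0.00000000e+00  0.00000000e+00  0.00000000e+00  1.00000000e+00]]
{'pos': array([ 0.1527, -0.606 ,  0.2313]), 'toolyaw': np.float64(104.14), 'shift': array([-0.5455,  0.5391, -0.1687]), 'turn_z': np.float64(-2.86)}
```

View pics/crop1.png

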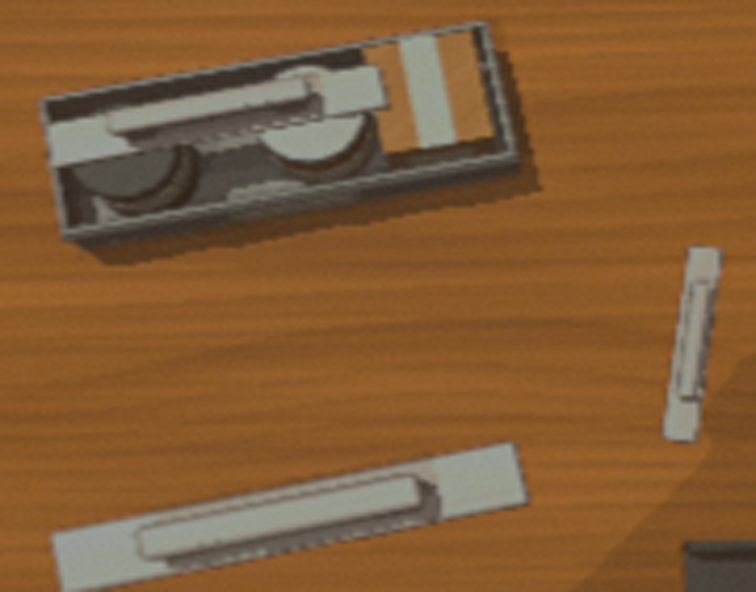

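The crop shows the pull on the row, about 4x wide and middle-sized between the small one (right) and the large one (below). I choose that one. The row, from -y to +y, is carton, jar, gap, filter. Next I'll move the wrist camera above the bin.

Request:
move_arm:
  targets:
    - [1,[-0.027,0.027,-0.01],[0,0,0]]
    - [1,[-0.027,0.027,-0.01],[0,0,0]]
    - [1,[-0.027,0.027,-0.01],[0,0,0]]
    - [1,[-0.027,0.027,-0.01],[0,0,0]]
    - [1,[-0.027,0.027,-0.01],[0,0,0]]
    - [1,[-0.027,0.027,-0.01],[0,0,0]]
    - [1,[-0.027,0.027,-0.01],[0,0,0]]
    - [1,[-0.027,0.027,-0.01],[0,0,0]]
    - [1,[-0.027,0.027,-0.01],[0,0,0]]
    - [1,[-0.027,0.027,-0.01],[0,0,0]]
    - [1,[-0.027,0.027,-0.01],[0,0,0]]
    - [1,[-0.027,0.027,-0.01],[0,0,0]]

```text
clock: 2.4
ee_pos: [0.3881, -0.2109, 0.3523]
tool_rot: [0.001, -0.123, 0.992, -0.0]
wrist_force: [1.0, -0.8, -1.0]
finger_gap: 0.0856
finger_force: 0.0
```

Request:
move_arm:
  targets:
    - [1,[-0.027,0.027,-0.006],[0,0,0]]
    - [1,[-0.027,0.027,-0.006],[0,0,0]]
    - [1,[-0.027,0.027,-0.006],[0,0,0]]
    - [1,[-0.027,0.027,-0.006],[0,0,0]]
    - [1,[-0.027,0.027,0],[0,0,0]]
    - [1,[-0.027,0.027,0],[0,0,0]]
    - [1,[-0.027,0.027,0],[0,0,0]]
    - [1,[-0.027,0.027,0],[0,0,0]]
    - [1,[0,0,0],[0,0,4]]
    - [1,[0,0,0],[0,0,0]]

```text
clock: 3.23
ee_pos: [0.545, 0.0513, 0.3742]
tool_rot: [-0.001, -0.089, 0.996, -0.0]
wrist_force: [-0.4, 0.9, 0.2]
finger_gap: 0.0852
finger_force: 0.0
```

Run:
```python
from h import *
w=cam('wrist'); save('w1',w['image']); print(pose(), sensors.read_state()['clock'])
np.savez('w1.npz',z=w['z_map'])
for k in ['handle','short_carton','filter','jar','bin']:
    for r in recognise(w,k)[:2]: print(k,round(r['p'],2),np.round(r['centre']),world(w,r['centre'])[0].round(3))
P,px=cloud(w)
for n,zl,zh in(('plate',.0725,.079),('bar',.095,.106),('rim',.046,.054),('floor',.001,.008)):
    m=(P[:,2]>zl)&(P[:,2]<zh)&(abs(P[:,0]-.6)<.12)&(abs(P[:,1]-.055)<.15)
    if m.sum()>5: print(n,m.sum(),rect(P[m]),np.median(P[m][:,2]).round(4))
```

```text
(array([0.54452832, 0.05018302, 0.37480395]), array([[-9.83935224e-01, -1.78522436e-01, -1.10238058e-03],
       [-1.78521940e-01,  9.83935787e-01, -5.33175371e-04],
       [ 1.17985547e-03, -3.27810907e-04, -9.99999250e-01]])) 3.2833
handle 0.84 [326. 243.] [0.603 0.076 0.096]
handle 0.78 [165. 104.] [ 0.48  -0.155  0.013]
short_carton 0.62 [243. 229.] [ 0.611 -0.027  0.072]
filter 0.88 [362. 219.] [0.572 0.117 0.071]
jar 0.72 [292. 221.] [0.59  0.032 0.072]
bin 0.66 [324. 207.] [0.58  0.072 0.005]
plate 3146 (array([650.4,  59.6]), array([148.9, 217.9]), 8.9) 0.0759
bar 1051 (array([660.6,  86.8]), array([119.9,  98.9]), 10.7) 0.1029
rim 1985 (array([644.1,  58.2]), array([163.8, 235.5]), 9.9) 0.0484
floor 1285 (array([601.6,  50.3]), array([299.2, 233.3]), 87.4) 0.0025
```

View pics/w1.png

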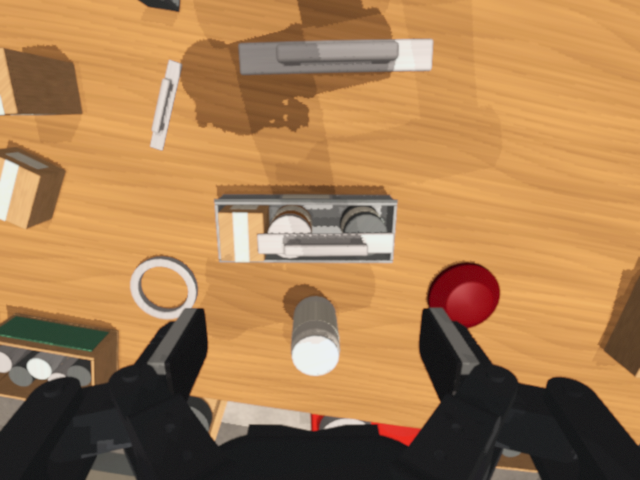

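Wrist view: bin at columns 215-397, rows 197-263; the pull is at (326,243), carton (243,232), jar (290,222), filter (362,220). I'll tighten the fits in that window.

```bash
cat >> h.py <<'E'
def fit(P,zl,zh,box=None):
    m=(P[:,2]>zl)&(P[:,2]<zh)
    if box is not None: m&=(P[:,0]>box[0])&(P[:,0]<box[1])&(P[:,1]>box[2])&(P[:,1]<box[3])
    return P[m]
def frame(P,yaw,o):  # bin-frame coords
    a=np.radians(yaw); x=np.array([np.cos(a),np.sin(a)]); y=np.array([-x[1],x[0]]); return np.c_[(P[:,:2]-o)@x,(P[:,:2]-o)@y,P[:,2]]
E
python3 - <<'E'
from h import *
w=cam('wrist')
P,px=cloud(w,185,268,205,405)
B=fit(P,.03,.2); print('bin+',rect(B))
print('bar',rect(fit(P,.092,.12)),np.median(fit(P,.092,.12)[:,2]),len(fit(P,.092,.12)))
R=fit(P,.044,.053); print('rim',rect(R),np.median(R[:,2]))
t=cam('top'); Q,_=cloud(t,190,262,198,330); B2=fit(Q,.09,.13); print('bar top',rect(B2),np.median(B2[:,2])); R=fit(Q,.044,.056); print('rim top',rect(R))
# plate edges by picture: crop upscaled
save('crop2',cv2.resize(w['image'][190:270,205:405],None,fx=4,fy=4,interpolation=cv2.INTER_CUBIC))
for nm,A in(('w',P),('t',Q)):
    F=frame(A,10,np.array([.605,.053])); T=F[(F[:,2]>.066)&(F[:,2]<.084)]
    H,xe,ye=np.histogram2d(T[:,0],T[:,1],bins=[np.arange(-.045,.046,.006),np.arange(-.12,.121,.008)])
    print(nm); print('\n'.join(''.join('%3d'%v for v in r) for r in H.astype(int)))
E
```

```text
bin+ (array([607. ,  51.5]), array([ 88.4, 235.6]), 9.9)
bar (array([609.,  77.]), array([14.6, 99.4]), 10.8) 0.10285845131758331 1057
rim (array([607. ,  51.5]), array([ 88.4, 235.6]), 9.9) 0.04835127582684223
bar top (array([610.1,  78.7]), array([15.2, 99.8]), 10.9) 0.10534523069082435
rim top (array([607.9,  52.1]), array([ 88.7, 234.3]), 10.0)
w
  0  0  0  0  0  0  0  0  0  0  0  0  0  0  0  0  0  0  0  0  0  0  0  0  0  0  0  0  0  0
  0  0  0  0  0  0  0  0  0  0  0  0  0  0  0  0  0  0  0  0  0  0  0  0  0  0  0  0  0  0
  0 12 22 18 20 20 20 21  3  0  0  0  0  0  0  0  0  0  0  0  0  0  0 11 12  1  0  0  0  0
  0 20 33 31 32 32 29 34  7  0 11 31 30 24  2  0  0  0  0  0  0  2 30 31 34 29  7  0  0  0
  0 21 28 30 33 28 31 30  8  8 31 33 29 34 25  0  0  0  0  0  0 26 28 33 29 33 24  0  0  0
  0 22 27 25 29 28 31 27  9 23 24 30 25 30 25 10  0  0  0  0  2 29 27 28 27 26 33  8  0  0
  0 19 32 32 29 31 30 30 16 34 39 39 36 41 36 27 14 12 14 12 21 39 35 40 38 35 38 27  4  0
  0 20 28 25 27 29 24 31 31 37 26 34 32 37 28 28 31 29 30 27 31 35 30 34 27 30 33 28 13  0
  0 22 28 30 32 28 
[... 1284 characters left out ...]
 16 13 14 10 12 12 12 12 12 10 10 13 11  9 12 10 13  9 10  3  0
  0  7 11 10 11 11 11 11 10  9 10 10  5  3  6  9  8  7  7  9  7  6  2  1  8  8 11 13  5  0
  0  9  9 11 10  9 10  9 10 11 11  9  0  0  0  0  0  0  0  0  0  0  0  0  2 12 10  9  6  0
  0  6 12 11 11 11 12 10 11 10 11 12  0  0  0  0  0  0  0  0  0  0  0  0  1 11 11  9  3  0
  0 10 10 10 11 12  9 10  5  4  3  8  2  0  0  0  0  0  0  0  0  0  1  4  6  5  2  0  1  0
  0  6  9 10 12  8 11 11  3  0  1  3  0  0  0  0  0  0  0  0  0  0  0  0  1  0  0  0  0  0
  0  3  2  5  3  6  2  4  1  0  0  0  0  0  0  0  0  0  0  0  0  0  0  0  0  0  0  0  0  0
  0  0  0  0  0  0  0  0  0  0  0  0  0  0  0  0  0  0  0  0  0  0  0  0  0  0  0  0  0  0
```

View pics/crop2.png

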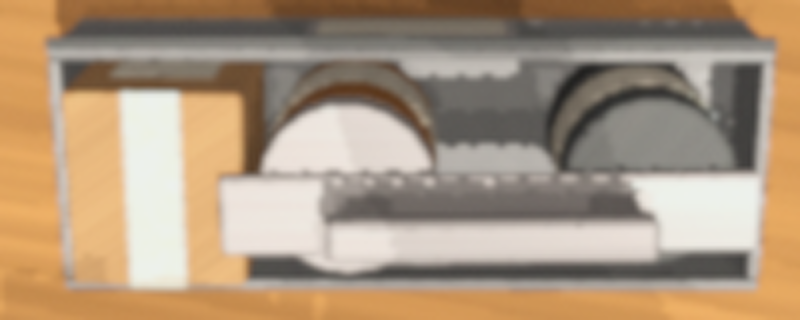

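The pull's bar centre is about (0.6095, 0.0775), top z about 0.104, yaw 10.9°. Bin yaw is 10°. I'll turn the tool so it closes across the bar and come down part of the way.

Request:
move_arm:
  targets:
    - [1,[0,0,0.013],[0,0,-7]]
    - [1,[0,0,0.013],[0,0,-7]]
    - [1,[0,0,0.013],[0,0,-7]]
    - [1,[0,0,0.013],[0,0,-7]]
    - [1,[0,0,0.013],[0,0,-7]]
    - [1,[0,0,0.013],[0,0,-7]]
    - [1,[0,0,0.013],[0,0,-7]]
    - [1,[0,0,0.013],[0,0,-7]]
    - [1,[0,0,0.013],[0,0,-7]]
    - [1,[0,0,0.013],[0,0,-7]]
    - [1,[0,0,0.013],[0,0,-7]]
    - [1,[0,0,0.013],[0,0,-7]]
  squeeze: 60

```text
clock: 4.63
ee_pos: [0.5443, 0.049, 0.219]
tool_rot: [-0.0, 0.734, -0.679, 0.0]
wrist_force: [-0.3, 0.3, 0.2]
finger_gap: 0.0856
finger_force: 0.0
```

Request:
move_arm:
  targets:
    - [1,[0,0,0],[0,0,-6.5]]
    - [1,[0,0,0],[0,0,0]]
    - [1,[0,0,0],[0,0,0]]

```text
clock: 4.88
ee_pos: [0.5446, 0.0492, 0.2197]
tool_rot: [-0.0, 0.769, -0.64, 0.0]
wrist_force: [-0.3, 0.4, 0.5]
finger_gap: 0.0853
finger_force: 0.0
```

Run:
```python
from h import *
print(to([.6095,.0775,.15],10.9), sensors.read_state()['joint_positions'].round(2))
w=cam('wrist'); P,px=cloud(w)
b=fit(P,.095,.112,(.54,.66,0,.15)); print('bar',len(b),rect(b),np.median(b[:,2]))
```

```text
{'pos': array([0.5446, 0.0492, 0.2197]), 'toolyaw': np.float64(-169.54), 'shift': array([-0.0161, -0.0689,  0.0698]), 'turn_z': np.float64(-0.44)} [ 0.39  0.26 -0.2   0.   -1.11 -0.2 ]
bar 2563 (array([609.4,  76.7]), array([14.6, 99.2]), 10.7) 0.10307687865313014
```

Request:
move_arm:
  targets:
    - [1,[-0.008,-0.034,0],[0,0,0]]
    - [1,[-0.008,-0.035,0],[0,0,-0.3]]
    - [0.5,[0,0,0.03],[0,0,0]]
    - [0.2,[0,0,0.03],[0,0,0]]
    - [0.2,[0,0,0.03],[0,0,0]]
    - [0.2,[0,0,0.02],[0,0,0]]
    - [0.2,[0,0,0.012],[0,0,0]]
    - [0.2,[0,0,0.01],[0,0,0]]
    - [0.2,[0,0,0],[0,0,0]]
    - [0.2,[0,0,0],[0,0,0]]

```text
clock: 5.77
ee_pos: [0.6098, 0.078, 0.0878]
tool_rot: [-0.0, 0.771, -0.637, 0.0]
wrist_force: [0.2, -0.1, 0.8]
finger_gap: 0.0512
finger_force: 0.0
```

Run:
```python
from h import *
print(to([.6094,.0772,.087],10.8)); s=sensors.read_state(); print(s['wrist_force'],s['finger_gap'])
```

```text
{'pos': array([0.6098, 0.078 , 0.0878]), 'toolyaw': np.float64(-169.1), 'shift': array([0.0007, 0.0005, 0.0008]), 'turn_z': np.float64(0.1)}
[ 0.19079845 -0.07950491  0.77146806] 0.05122576134782287
```

Close on the bar, then lift.

Request:
move_arm:
  targets:
    - [-1,[0,0,0],[0,0,0]]
    - [-1,[0,0,0],[0,0,0]]
    - [-1,[0,0,0],[0,0,0]]
    - [-1,[0,0,0],[0,0,0]]
    - [-1,[0,0,0],[0,0,0]]
    - [-1,[0,0,0],[0,0,0]]

```text
clock: 6.27
ee_pos: [0.6101, 0.0783, 0.0887]
tool_rot: [-0.001, 0.771, -0.636, 0.001]
wrist_force: [-0.6, 0.6, 5.9]
finger_gap: 0.0124
finger_force: 59.3
```

Request:
move_arm:
  targets:
    - [-1,[0,0,-0.005],[0,0,0]]
    - [-1,[0,0,-0.015],[0,0,0]]
    - [-1,[0,0,-0.025],[0,0,0]]
    - [-1,[0,0,0],[0,0,0]]

```text
clock: 6.6
ee_pos: [0.6115, 0.0784, 0.1362]
tool_rot: [-0.003, 0.772, -0.636, 0.002]
wrist_force: [1.1, 0.6, -0.9]
finger_gap: 0.0126
finger_force: 58.8
```

Run:
```python
from h import *
print(to([.492,.065,.0135],10)); s=sensors.read_state(); print(s['wrist_force'],s['finger_gap'])
c=cam('top'); P,_=cloud(c,190,360,190,345)
print('bin',rect(fit(P,.045,.056,(.5,.7,-.1,.2))))
for z in (.065,.084): print(z,rect(fit(P,z,.12 if z>.08 else .084,(.5,.7,-.1,.2))))
b=fit(P,.0045,.06,(.3,.5,-.1,.2)); print('big',rect(b),b[:,0].max())
```

```text
{'pos': array([0.6115, 0.0784, 0.1362]), 'toolyaw': np.float64(-169.01), 'shift': array([-0.0097,  0.1207,  0.1219]), 'turn_z': np.float64(0.99)}
[ 1.13660259  0.63075269 -0.94273344] 0.012604972117787137
bin (array([608. ,  52.3]), array([ 88.6, 234.7]), 10.0)
0.065 (array([609.9,  49.1]), array([ 64.9, 209.2]), 9.4)
0.084 (array([0., 0.]), array([0., 0.]), 0.0)
big (array([411.3,  50.4]), array([176.7, 298. ]), 0.1) 0.4997866254759181
```

Request:
move_arm:
  targets:
    - [-1,[-0.002,0.03,0],[0,0,0]]
    - [-1,[-0.002,0.03,0],[0,0,0]]
    - [-1,[-0.002,0.03,0],[0,0,0]]
    - [-1,[-0.002,0.03,0],[0,0,0]]
    - [-1,[-0.001,0,0.03],[0,0,0]]
    - [-1,[0,0,0.03],[0,0,0]]
    - [-1,[0,0,0.03],[0,0,0]]
    - [-1,[0,0,0.018],[0,0,0]]
    - [-1,[0,0,0.005],[0,0,0]]
    - [-1,[0,0,0],[0,0,0]]

```text
clock: 7.48
ee_pos: [0.488, 0.0633, 0.0172]
tool_rot: [0.003, 0.771, -0.637, -0.001]
wrist_force: [0.0, 0.4, -1.5]
finger_gap: 0.0124
finger_force: 58.9
```

Run:
```python
from h import *
print(to([.492,.065,.0147],10)); s=sensors.read_state(); print(s['wrist_force'],s['finger_gap'])
```

```text
{'pos': array([0.488 , 0.0633, 0.0172]), 'toolyaw': np.float64(-169.08), 'shift': array([-0.001 , -0.0043,  0.0025]), 'turn_z': np.float64(0.92)}
[ 0.00844486  0.42029389 -1.46874728] 0.01242005633230851
```

Request:
move_arm:
  targets:
    - [-1,[0,0,0.001],[0,0,0]]
    - [-1,[0,0,0.001],[0,0,0]]
    - [-1,[0,0,0.001],[0,0,0]]
    - [-1,[0,0,0],[0,0,0]]

```text
clock: 7.82
ee_pos: [0.4903, 0.0643, 0.0171]
tool_rot: [-0.001, 0.771, -0.637, 0.0]
wrist_force: [0.5, 0.2, -2.6]
finger_gap: 0.0125
finger_force: 59.0
```

Request:
move_arm:
  targets:
    - [-1,[0,0,0.001],[0,0,0]]
    - [-1,[0,0,0.001],[0,0,0]]
    - [-1,[0,0,0],[0,0,0]]
    - [-1,[0,0,0],[0,0,0]]

```text
clock: 8.15
ee_pos: [0.4901, 0.0642, 0.0147]
tool_rot: [-0.0, 0.771, -0.636, 0.0]
wrist_force: [0.4, 0.8, 0.8]
finger_gap: 0.0125
finger_force: 59.2
```

Request:
move_arm:
  targets:
    - [-1,[0,0,0.0007],[0,0,0]]
    - [-1,[0,0,0],[0,0,0]]
    - [-0.6,[0,0,0],[0,0,0]]
    - [-0.4,[0,0,-0.001],[0,0,0]]
    - [-0.2,[0,0,0],[0,0,0]]
    - [-0.2,[0,0,0],[0,0,0]]
    - [-0.2,[0,0,-0.01],[0,0,0]]
    - [-0.2,[0,0,-0.03],[0,0,0]]
    - [-0.2,[0,0,-0.04],[0,0,0]]
    - [-0.2,[0,0,-0.04],[0,0,0]]

```text
clock: 8.98
ee_pos: [0.4889, 0.0636, 0.1352]
tool_rot: [0.002, 0.771, -0.636, -0.001]
wrist_force: [1.6, 0.2, 0.3]
finger_gap: 0.0341
finger_force: 0.0
```

Request:
move_arm:
  targets:
    - [-1,[0,-0.03,-0.03],[0,0,0]]
    - [-1,[0,-0.03,-0.03],[0,0,0]]
    - [-1,[0,-0.03,-0.02],[0,0,0]]
    - [-1,[0,0,0],[0,0,0]]
    - [-1,[0,0,0],[0,0,0]]

```text
clock: 9.4
ee_pos: [0.5782, 0.0813, 0.2138]
tool_rot: [-0.001, 0.771, -0.637, 0.0]
wrist_force: [-0.5, -0.0, -1.1]
finger_gap: 0.0001
finger_force: 0.0
```

```bash
cat > row.py <<'E'
from h import *
O=np.array([.608,.0522]); A=10
if __name__=='__main__':
    c=cam('top'); P,_=cloud(c,185,270,190,345)
    w=cam('wrist'); W,_=cloud(w)
    for nm,Q in(('top',P),('wrist',W)):
        F=frame(Q,A,O); F=F[(abs(F[:,0])<.06)&(abs(F[:,1])<.13)]
        r=F[(F[:,2]>.045)&(F[:,2]<.053)]; print(nm,'rim',r.min(0).round(4),r.max(0).round(4))
        t=F[(F[:,2]>.068)&(F[:,2]<.084)]; y=np.sort(t[:,1])
        e=np.where(np.diff(y)>.006)[0]; b=np.r_[0,e+1,len(y)]
        for i in range(len(b)-1):
            m=(t[:,1]>=y[b[i]])&(t[:,1]<=y[b[i+1]-1])
            if m.sum()>20: print(m.sum(),'x',t[m,0].min().round(4),t[m,0].max().round(4),'y',t[m,1].min().round(4),t[m,1].max().round(4),'z',np.median(t[m,2]).round(4))
    Q,_=cloud(c,190,360,190,345); b=fit(Q,.014,.06,(.43,.54,-.1,.25)); print('handle bar',rect(b),np.median(b[:,2]).round(4))
    s=sensors.read_state(); print(s['clock'],s['finger_gap'],to([.6,.05,.2],10))
    save('row',w['image'])
E
python3 row.py
```

```text
top rim [-0.0442 -0.1173  0.045 ] [0.0445 0.1172 0.053 ]
1341 x -0.0323 0.0329 y -0.1082 0.0083 z 0.0751
94 x -0.0248 0.0129 y 0.0853 0.1014 z 0.0749
wrist rim [-0.0447 -0.1187  0.045 ] [0.0432 0.118  0.053 ]
12073 x -0.0323 0.0322 y -0.1094 0.0073 z 0.0725
3232 x -0.0304 0.0252 y 0.0471 0.1019 z 0.0723
handle bar (array([490. ,  65.2]), array([ 14.8, 100.5]), 10.7) 0.0315
9.5 8.810280494584493e-05 {'pos': array([0.5756, 0.0806, 0.2119]), 'toolyaw': np.float64(-169.09), 'shift': array([ 0.0346, -0.0182,  0.0119]), 'turn_z': np.float64(0.91)}
```

View pics/row.png

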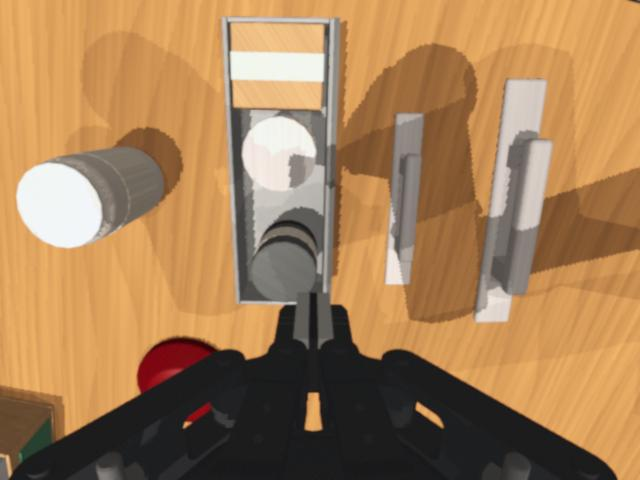

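The view shows the pull flat on the bench at (405,200), with the large look-alike at (515,200). In the bin from top to bottom are the carton (278,65), jar (279,153) and filter (284,260). The gap is about 39 mm, at bin y 0.0075 to 0.046. I'll lower the shut fingers into its centre.

Request:
move_arm:
  targets:
    - [-1,[0.007,-0.027,0],[0,0,0]]
    - [-1,[0,0,0.03],[0,0,0.9]]
    - [-1,[0,0,0.03],[0,0,0]]
    - [-1,[0,0,0.02],[0,0,0]]
    - [-1,[0,0,0],[0,0,0]]
    - [-1,[0,0,0],[0,0,0]]

```text
clock: 10.0
ee_pos: [0.6032, 0.0786, 0.132]
tool_rot: [0.002, 0.766, -0.642, -0.001]
wrist_force: [0.2, -0.2, 0.4]
finger_gap: -0.0001
finger_force: 0.0
```

Run:
```python
from h import *
print(to([.6033,.0788,.035],10), sensors.read_state()['wrist_force'])
```

```text
{'pos': array([0.6032, 0.0786, 0.132 ]), 'toolyaw': np.float64(-169.94), 'shift': array([-0.0004, -0.0005,  0.097 ]), 'turn_z': np.float64(0.06)} [ 0.24594829 -0.23113594  0.36718395]
```

Request:
move_arm:
  targets:
    - [-1,[0,0,0.03],[0,0,0]]
    - [-1,[0,0,0.025],[0,0,0]]
    - [-1,[0,0,0.01],[0,0,0]]
    - [-1,[0,0,0.01],[0,0,0]]
    - [-1,[0,0,0.01],[0,0,0]]
    - [-1,[0,0,0.01],[0,0,0]]
    - [-1,[0,0,0],[0,0,0]]
    - [-1,[0,0,0],[0,0,0]]

```text
clock: 10.67
ee_pos: [0.6051, 0.0792, 0.0386]
tool_rot: [0.0, 0.766, -0.642, 0.0]
wrist_force: [-0.1, 0.2, -0.3]
finger_gap: -0.0002
finger_force: 0.0
```

Request:
move_arm:
  targets:
    - [-1,[0.004,0,0],[0,0,0]]
    - [-1,[0.003,0,0],[0,0,0]]
    - [-1,[0.002,0,0],[0,0,0]]
    - [-1,[0.002,0,0],[0,0,0]]
    - [-1,[0.002,0,0],[0,0,0]]
    - [-1,[0,0,0],[0,0,0]]

```text
clock: 11.17
ee_pos: [0.608, 0.0666, 0.0393]
tool_rot: [-0.001, 0.766, -0.643, 0.001]
wrist_force: [-1.0, 2.9, 3.5]
finger_gap: 0.0002
finger_force: 1.4
```

Request:
move_arm:
  targets:
    - [-1,[0.001,0,0],[0,0,0]]
    - [-1,[0.001,0,0],[0,0,0]]
    - [-1,[0.001,0,0],[0,0,0]]
    - [-1,[0,0,0],[0,0,0]]
    - [-1,[0,0,0],[0,0,0]]

```text
clock: 11.58
ee_pos: [0.6085, 0.0644, 0.0393]
tool_rot: [-0.001, 0.766, -0.642, 0.0]
wrist_force: [-0.2, 5.0, 5.1]
finger_gap: 0.0001
finger_force: 2.7
```

Request:
move_arm:
  targets:
    - [-1,[0.001,0,0],[0,0,0]]
    - [-1,[0.001,0,0],[0,0,0]]
    - [-1,[0,0,0],[0,0,0]]
    - [-1,[0,0,0],[0,0,0]]

```text
clock: 11.92
ee_pos: [0.6088, 0.0625, 0.0393]
tool_rot: [-0.001, 0.766, -0.642, 0.0]
wrist_force: [-1.1, 5.9, 2.7]
finger_gap: -0.0001
finger_force: 2.8
```

Request:
move_arm:
  targets:
    - [-1,[-0.008,0,0],[0,0,0]]
    - [-1,[-0.008,0,0],[0,0,0]]
    - [-1,[-0.005,0,0],[0,0,0]]
    - [-1,[-0.003,0,0],[0,0,0]]
    - [-1,[-0.003,0,0],[0,0,0]]
    - [-1,[-0.002,0,0],[0,0,0]]
    - [-1,[-0.002,0,0],[0,0,0]]
    - [-1,[0,0,0],[0,0,0]]
    - [-1,[0,0,0],[0,0,0]]

```text
clock: 12.67
ee_pos: [0.6024, 0.0918, 0.0383]
tool_rot: [0.0, 0.766, -0.643, -0.0]
wrist_force: [0.3, -0.7, -0.9]
finger_gap: -0.0002
finger_force: 0.5
```

Request:
move_arm:
  targets:
    - [-1,[-0.002,0,0],[0,0,0]]
    - [-1,[-0.002,0,0],[0,0,0]]
    - [-1,[-0.001,0,0],[0,0,0]]
    - [-1,[0,0,0],[0,0,0]]
    - [-1,[0,0,0],[0,0,0]]

```text
clock: 13.08
ee_pos: [0.6018, 0.097, 0.0385]
tool_rot: [-0.0, 0.766, -0.642, -0.0]
wrist_force: [0.6, -2.0, -0.2]
finger_gap: 0.0
finger_force: 0.8
```

Request:
move_arm:
  targets:
    - [-1,[0.006,0,0],[0,0,0]]
    - [-1,[0.006,0,-0.01],[0,0,0]]
    - [-1,[0.003,0,-0.04],[0,0,0]]
    - [-1,[0,0,-0.04],[0,0,0]]
    - [-1,[0,0,-0.04],[0,0,0]]
    - [-1,[0.01,0,-0.04],[0,0,0]]
    - [-1,[0.02,0,-0.02],[0,0,0]]
    - [-1,[0.02,0,0],[0,0,0]]
    - [-1,[0,0,0],[0,0,0]]
    - [-1,[0,0,0],[0,0,0]]

```text
clock: 13.92
ee_pos: [0.6129, 0.0319, 0.2294]
tool_rot: [-0.001, 0.766, -0.643, 0.0]
wrist_force: [-0.5, -0.8, -0.6]
finger_gap: 0.0
finger_force: 0.0
```

```bash
python3 row.py
python3 - <<'E'
from h import *
c=cam('top'); P,_=cloud(c,235,315,395,465); b=fit(P,.105,.14); print('tall',rect(b),np.median(b[:,2])); print(to([.485,-.298,.22],11))
E
```

```text
top rim [-0.0442 -0.1173  0.045 ] [0.0446 0.1174 0.053 ]
1314 x -0.0326 0.0337 y -0.1127 -0.0015 z 0.0748
521 x -0.0301 0.0246 y 0.0565 0.1092 z 0.0749
wrist rim [-0.0445 -0.118   0.045 ] [0.0439 0.1167 0.053 ]
9439 x -0.0324 0.0323 y -0.1138 -0.0025 z 0.0725
handle bar (array([490. ,  64.7]), array([14.5, 99.2]), 10.8) 0.0316
14.0167 -6.025922793286796e-05 {'pos': array([0.6126, 0.0329, 0.2281]), 'toolyaw': np.float64(-169.98), 'shift': array([-0.019 ,  0.0094,  0.0281]), 'turn_z': np.float64(0.02)}
tall (array([ 485.4, -297.6]), array([64.8, 46.9]), 11.7) 0.12088046300421151
{'pos': array([0.6127, 0.0332, 0.2279]), 'toolyaw': np.float64(-169.94), 'shift': array([0.3038, 0.1835, 0.0081]), 'turn_z': np.float64(-0.94)}
```

The gap now runs from -0.002 to 0.056, about 58 mm. On to the tall carton.

Request:
move_arm:
  targets:
    - [1,[0.03,0.0184,0],[0,0,0]]
    - [1,[0.03,0.0184,0],[0,0,0]]
    - [1,[0.03,0.0184,0],[0,0,0]]
    - [1,[0.03,0.0184,0],[0,0,0]]
    - [1,[0.03,0.0184,0],[0,0,0]]
    - [1,[0.03,0.0184,0],[0,0,0]]
    - [1,[0.03,0.0184,0],[0,0,0]]
    - [1,[0.03,0.0184,0],[0,0,0]]
    - [1,[0.03,0.0184,0],[0,0,0]]
    - [1,[0,0,0],[0,0,0]]
    - [1,[0,0,0],[0,0,0]]

```text
clock: 14.98
ee_pos: [0.4964, -0.2627, 0.2278]
tool_rot: [0.0, 0.766, -0.643, -0.001]
wrist_force: [-0.7, 0.2, 0.0]
finger_gap: 0.0854
finger_force: 0.0
```

Run:
```python
from h import *
w=cam('wrist'); P,_=cloud(w); b=fit(P,.108,.14,(.43,.55,-.36,-.24)); print('tall w',len(b),rect(b),np.median(b[:,2])); print(to([.4852,-.2977,.12],11.5))
save('tall',w['image'])
```

```text
tall w 6356 (array([ 485.4, -298.8]), array([64.8, 46.5]), 11.3) 0.11851085767935532
{'pos': array([ 0.4969, -0.2618,  0.228 ]), 'toolyaw': np.float64(-170.0), 'shift': array([0.0334, 0.0177, 0.108 ]), 'turn_z': np.float64(-1.5)}
```

View pics/tall.png

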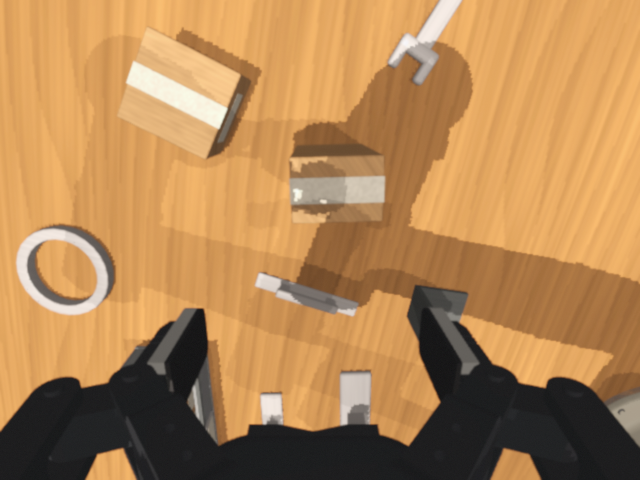

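The tall carton is in view at (338,188), clear between the fingers' lines. The flat carton is at (185,95) and the small look-alike at (305,295). I'll centre over the tall carton and descend.

Request:
move_arm:
  targets:
    - [1,[0.017,0.009,0],[0,0,0]]
    - [1,[0.017,0.0087,0],[0,0,0]]
    - [1,[0,0,0.03],[0,0,-1.4]]
    - [1,[0,0,0.03],[0,0,0]]
    - [1,[0,0,0],[0,0,0]]
    - [1,[0,0,0],[0,0,0]]

```text
clock: 15.53
ee_pos: [0.4855, -0.2972, 0.1674]
tool_rot: [0.001, 0.775, -0.632, -0.002]
wrist_force: [-0.1, -0.5, 1.1]
finger_gap: 0.0853
finger_force: 0.0
```

Run:
```python
from h import *
print(to([.4853,-.2983,.08],11.4))
```

```text
{'pos': array([ 0.4855, -0.2972,  0.1674]), 'toolyaw': np.float64(-168.43), 'shift': array([0.0012, 0.0001, 0.0874]), 'turn_z': np.float64(0.17)}
```

Request:
move_arm:
  targets:
    - [1,[0.001,0,0.03],[0,0,0]]
    - [1,[0,0,0.03],[0,0,0]]
    - [1,[0,0,0.02],[0,0,0]]
    - [1,[0,0,0.006],[0,0,0]]
    - [1,[0,0,0],[0,0,0]]
    - [0.5,[0,0,0],[0,0,0]]
    - [-0.2,[0,0,0],[0,0,0]]
    - [-1,[0,0,0],[0,0,0]]
    - [-1,[0,0,0],[0,0,0]]
    - [-1,[0,0,0],[0,0,0]]
    - [-1,[0,0,0],[0,0,0]]
  squeeze: 45

```text
clock: 16.45
ee_pos: [0.4873, -0.3, 0.0851]
tool_rot: [-0.001, 0.774, -0.633, 0.002]
wrist_force: [-0.9, 0.7, 6.6]
finger_gap: 0.0631
finger_force: 50.8
```

Request:
move_arm:
  targets:
    - [-1,[0,0,-0.005],[0,0,0]]
    - [-1,[0,0,-0.02],[0,0,0]]
    - [-1,[0,0,-0.035],[0,0,0]]
    - [-1,[0,0,-0.035],[0,0,0]]
    - [-1,[0,0,-0.03],[0,0,0]]
    - [-1,[0,0,0],[0,0,1.4]]
    - [-1,[0,0,0],[0,0,0]]

```text
clock: 17.03
ee_pos: [0.4864, -0.2993, 0.2096]
tool_rot: [-0.001, 0.766, -0.643, 0.002]
wrist_force: [-0.1, -0.1, -3.2]
finger_gap: 0.0636
finger_force: 51.2
```

Run:
```python
from h import *
y=np.array([-.1736,.9848]); t=np.array([.608,.0522])+.027*y
print(t,to([*t,.21],10)); s=sensors.read_state(); print(s['wrist_force'],s['finger_gap'])
c=cam('top'); P,_=cloud(c,225,325,385,475); b=fit(P,.13,.28); print(rect(fit(P,.23,.26)),np.percentile(b[:,2],[50,95]))
```

```text
[0.6033128 0.0787896] {'pos': array([ 0.4864, -0.2993,  0.2096]), 'toolyaw': np.float64(-170.02), 'shift': array([-3.522e-01, -1.807e-01, -1.000e-04]), 'turn_z': np.float64(-0.02)}
[-0.13323221 -0.0821449  -3.19971055] 0.06360432336626763
(array([ 474.1, -283.9]), array([81.5, 20.1]), 14.8) [0.23574339 0.26923776]
```

Request:
move_arm:
  targets:
    - [-1,[-0.01,-0.005,0],[0,0,0]]
    - [-1,[-0.025,-0.013,0],[0,0,0]]
    - [-1,[-0.035,-0.018,0],[0,0,0]]
    - [-1,[-0.035,-0.018,0],[0,0,0]]
    - [-1,[-0.035,-0.018,0],[0,0,0]]
    - [-1,[-0.035,-0.018,0],[0,0,0]]
    - [-1,[-0.035,-0.018,0],[0,0,0]]
    - [-1,[-0.035,-0.018,0],[0,0,0]]
    - [-1,[-0.035,-0.018,0],[0,0,0]]
    - [-1,[-0.035,-0.018,0],[0,0,0]]
    - [-1,[-0.025,-0.013,0],[0,0,0]]
    - [-1,[-0.011,-0.006,0],[0,0,0]]

```text
clock: 18.08
ee_pos: [0.6025, 0.0819, 0.2049]
tool_rot: [0.001, 0.768, -0.641, -0.001]
wrist_force: [1.1, -0.1, -3.4]
finger_gap: 0.0634
finger_force: 51.1
```

Request:
move_arm:
  targets:
    - [-1,[0,0,0],[0,0,0]]
    - [-1,[0,0,0],[0,0,0]]
    - [-1,[0,0,0],[0,0,0]]

```text
clock: 18.33
ee_pos: [0.6018, 0.077, 0.2063]
tool_rot: [0.001, 0.766, -0.643, -0.001]
wrist_force: [0.2, 0.0, -3.9]
finger_gap: 0.0633
finger_force: 51.1
```

Run:
```python
from h import *
O=np.array([.608,.0522]); t=O+.027*np.array([-.1736,.9848])
print(to([*t,.21],10))
w=cam('wrist'); W,_=cloud(w); F=frame(W,10,O)
m=(abs(F[:,0])<.045)&(abs(F[:,1]-.027)<.06)&(F[:,2]>.09)
G=F[m]
for z in np.arange(.1,.3,.02):
    g=G[abs(G[:,2]-z)<.01]
    if len(g)>20: print(z.round(2),len(g),'x',g[:,0].min().round(4),g[:,0].max().round(4),'y',np.percentile(g[:,1],[1,50,99]).round(4))
save('carry',w['image'])
```

```text
{'pos': array([0.6018, 0.077 , 0.2063]), 'toolyaw': np.float64(-170.0), 'shift': array([-0.0015, -0.0018, -0.0037]), 'turn_z': np.float64(0.0)}
0.12 349 x -0.0356 0.0274 y [0.0035 0.0039 0.0043]
0.14 1012 x -0.0355 0.0279 y [0.0034 0.0039 0.0043]
0.16 1338 x -0.035 0.0281 y [0.0033 0.0038 0.0043]
0.18 1808 x -0.0348 0.0286 y [0.0033 0.0038 0.0043]
0.2 2513 x -0.0347 0.0285 y [0.0032 0.0038 0.0044]
0.22 4245 x -0.045 0.0428 y [0.0031 0.0038 0.0181]
0.24 25356 x -0.045 0.0432 y [0.0034 0.0198 0.0483]
0.26 4571 x -0.045 0.045 y [0.0109 0.0128 0.0315]
0.28 12546 x -0.0409 0.0363 y [0.0068 0.0087 0.0158]
```

View pics/carry.png

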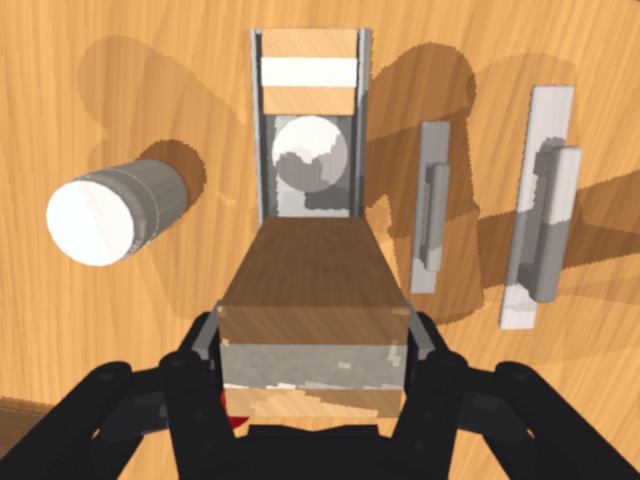

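The carton is held upright, with its top at (315,365). Jar, short carton and the pull (430,205) are undisturbed. Its near face is at bin y 0.0039, centred in the gap, and it needs +3 mm in bin x. Lowering now.

Request:
move_arm:
  targets:
    - [-1,[0,-0.003,0.01],[0,0,0]]
    - [-1,[0,0,0.015],[0,0,0]]
    - [-1,[0,0,0.01],[0,0,0]]
    - [-1,[0,0,0],[0,0,0]]
    - [-1,[0,0,0],[0,0,0]]

```text
clock: 18.8
ee_pos: [0.6053, 0.0774, 0.1716]
tool_rot: [0.001, 0.766, -0.643, -0.0]
wrist_force: [0.3, 0.3, -2.4]
finger_gap: 0.0632
finger_force: 50.9
```

```bash
cat > chk.py <<'E'
from h import *
O=np.array([.608,.0522])
print(to([.6033,.0788,.09],10)); w=cam('wrist'); W,_=cloud(w); F=frame(W,10,O); p,_=pose()
m=(abs(F[:,0])<.045)&(abs(F[:,1]-.005)<.012)&(F[:,2]>.09)&(F[:,2]<p[2]-.01); g=F[m]; print('carton',np.percentile(g[:,0],[1,99]).round(4),np.percentile(g[:,1],[1,50,99]).round(4))
m=(abs(F[:,0])<.035)&(F[:,1]<.003)&(F[:,1]>-.12)&(F[:,2]>.066)&(F[:,2]<.08); g=F[m]; print('row',g[:,1].min().round(4),np.percentile(g[:,1],99.5).round(4))
print(sensors.read_state()['wrist_force'].round(1))
E
python3 chk.py
```

```text
{'pos': array([0.6053, 0.0774, 0.1716]), 'toolyaw': np.float64(-170.0), 'shift': array([-0.0017,  0.0016,  0.0816]), 'turn_z': np.float64(-0.0)}
carton [-0.0307  0.031 ] [0.0032 0.0037 0.0042]
row -0.1137 -0.0048
[-0.7  0.7 -2.7]
```

Request:
move_arm:
  targets:
    - [-1,[0,0,0.01],[0,0,0]]
    - [-1,[0,0,0.012],[0,0,0]]
    - [-1,[0,0,0.012],[0,0,0]]
    - [-1,[0,0,0.012],[0,0,0]]
    - [-1,[0,0,0.012],[0,0,0]]
    - [-1,[0,0,0.01],[0,0,0]]
    - [-1,[0,0,0.005],[0,0,0]]
    - [-1,[0,0,0],[0,0,0]]
    - [-1,[0,0,0],[0,0,0]]

```text
clock: 19.6
ee_pos: [0.6061, 0.0784, 0.0997]
tool_rot: [-0.0, 0.766, -0.642, 0.0]
wrist_force: [1.0, -0.3, -2.6]
finger_gap: 0.0633
finger_force: 51.1
```

Request:
move_arm:
  targets:
    - [-1,[0,0,0.002],[0,0,0]]
    - [-1,[0,0,0.002],[0,0,0]]
    - [-1,[0,0,0.001],[0,0,0]]
    - [-1,[0,0,0],[0,0,0]]
    - [-1,[0,0,0],[0,0,0]]

```text
clock: 20.02
ee_pos: [0.6059, 0.0783, 0.0947]
tool_rot: [-0.0, 0.766, -0.642, 0.0]
wrist_force: [-1.0, -0.7, -3.5]
finger_gap: 0.0634
finger_force: 51.1
```

Request:
move_arm:
  targets:
    - [-1,[0,0,0.001],[0,0,0]]
    - [-1,[0,0,0.001],[0,0,0]]
    - [-1,[0,0,0.001],[0,0,0]]
    - [-1,[0,0,0.001],[0,0,0]]
    - [-1,[0,0,0],[0,0,0]]
    - [-1,[0,0,0],[0,0,0]]

```text
clock: 20.52
ee_pos: [0.6057, 0.0783, 0.0904]
tool_rot: [0.0, 0.766, -0.643, -0.0]
wrist_force: [0.8, -0.1, -2.5]
finger_gap: 0.0629
finger_force: 51.1
```

Request:
move_arm:
  targets:
    - [-1,[0,0,0.001],[0,0,0]]
    - [-1,[0,0,0],[0,0,0]]
    - [-1,[0,0,0],[0,0,0]]

```text
clock: 20.77
ee_pos: [0.6058, 0.0783, 0.0895]
tool_rot: [0.0, 0.766, -0.643, -0.0]
wrist_force: [-0.3, -1.0, -3.2]
finger_gap: 0.0634
finger_force: 51.1
```

Request:
move_arm:
  targets:
    - [-1,[0,0,0.001],[0,0,0]]
    - [-1,[0,0,0],[0,0,0]]
    - [-1,[0,0,0.001],[0,0,0]]
    - [-1,[0,0,0],[0,0,0]]

```text
clock: 21.1
ee_pos: [0.6059, 0.0783, 0.0893]
tool_rot: [-0.0, 0.766, -0.642, 0.0]
wrist_force: [-3.6, 0.9, 6.0]
finger_gap: 0.0634
finger_force: 52.1
```

Request:
move_arm:
  targets:
    - [-1,[0,0,0.001],[0,0,0]]
    - [-1,[0,0,0],[0,0,0]]
    - [-1,[0,0,0],[0,0,0]]

```text
clock: 21.35
ee_pos: [0.6058, 0.0783, 0.0892]
tool_rot: [-0.0, 0.767, -0.642, 0.0]
wrist_force: [-4.8, 0.4, 11.0]
finger_gap: 0.0632
finger_force: 52.7
```

It's on the floor: contact at z 0.089, as predicted. I'll relax the press, open, and lift straight up.

Request:
move_arm:
  targets:
    - [-1,[0,0,-0.002],[0,0,0]]
    - [-1,[0,0,0],[0,0,0]]
    - [0.6,[0,0,0],[0,0,0]]
    - [1,[0,0,0],[0,0,0]]
    - [1,[0,0,0],[0,0,0]]
    - [1,[0,0,0],[0,0,0]]
    - [1,[0,0,-0.015],[0,0,0]]
    - [1,[0,0,-0.035],[0,0,0]]
    - [1,[0,0,-0.04],[0,0,0]]
    - [1,[0,0,-0.04],[0,0,0]]
    - [1,[0.01,0,-0.03],[0,0,0]]
    - [1,[0.03,0,-0.02],[0,0,0]]

```text
clock: 22.35
ee_pos: [0.614, 0.0411, 0.2732]
tool_rot: [-0.003, 0.768, -0.641, 0.002]
wrist_force: [-0.1, 0.8, 1.0]
finger_gap: 0.0858
finger_force: 0.0
```

Request:
move_arm:
  targets:
    - [1,[0.035,0,0],[0,0,0]]
    - [1,[0.035,0,0],[0,0,0]]
    - [1,[0.035,0,0],[0,0,0]]
    - [1,[0.03,0,0],[0,0,0]]
    - [1,[0,0,0],[0,0,0]]
    - [1,[0,0,0],[0,0,0]]

```text
clock: 22.85
ee_pos: [0.6363, -0.0956, 0.2679]
tool_rot: [0.0, 0.765, -0.644, -0.0]
wrist_force: [0.1, 1.1, -0.7]
finger_gap: 0.0854
finger_force: 0.0
```

Run:
```python
from h import *
O=np.array([.608,.0522]); c=cam('top'); P,_=cloud(c,180,275,190,345); F=frame(P,10,O)
g=F[(abs(F[:,0])<.06)&(abs(F[:,1])<.1)&(F[:,2]>.112)&(F[:,2]<.16)]; print('tall',g.min(0).round(4),g.max(0).round(4),np.median(g[:,2]).round(4))
for a,b in((-.12,.003),(.05,.12)):
    g=F[(abs(F[:,0])<.04)&(F[:,1]>a)&(F[:,1]<b)&(F[:,2]>.068)&(F[:,2]<.083)]; print(g.min(0).round(4),g.max(0).round(4),np.median(g[:,2]).round(4),g[:,2].std().round(4))
Q,_=cloud(c,190,360,190,345); b=fit(Q,.014,.06,(.43,.54,-.1,.25)); print('handle bar',rect(b),np.median(b[:,2]).round(4))
w=cam('wrist'); s=cam('scene'); save('end',np.hstack([c['image'][140:400,180:520],s['image'][130:390,130:500]]))
print(sensors.read_state()['clock'])
```

```text
tall [-0.0313  0.0056  0.1123] [0.0335 0.0521 0.1319] 0.125
[-0.0324 -0.1127  0.0683] [ 0.0335 -0.0019  0.0804] 0.075 0.0019
[-0.03    0.0504  0.0681] [0.0155 0.0669 0.079 ] 0.0745 0.0021
handle bar (array([490.2,  63.4]), array([14.5, 96.9]), 10.8) 0.0317
23.0
```

View pics/end.png

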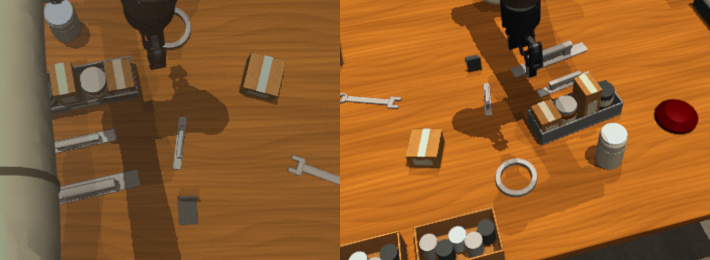

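The final picture shows the tall carton upright in the gap (scene half, 587,93) with its top at z 0.125, which puts its base on the floor. The short carton, jar and filter are standing, the pull is flat at (565,82), and nothing else has moved. I'm handing in.

```bash
python3 -c "
from rig import job
print(job.sign_off())"
```

```text
the job is handed in; nothing more can be done
None
```

The job is handed in at about 23 s: the door pull lies flat on the bench, base down, and the tall carton stands upright on the bin floor between the spread items, which are all still standing.

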